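# Snap the slotted guide tube onto its spring-button post

### The job

Set up a guide post for lining up sheets: slide the blue square tube with the orange cap (the one with a slot) down over the aluminium post, slot on the spring button's side, so that it presses the button in on the way, and push it fully home on the plate until the button pops out through the slot. Let go, and leave the black-capped tube standing where it is.

Things in the scene. Friction and masses are not known exactly. Their poses are not given: they have to be found in the camera images.
- slot_tube: Blue square tube, 40 x 40 mm outside, 34 x 34 mm bore open below, 130 mm high plus 10 mm orange cap; about 0.22 kg; stands upright on the table. Origin: centre of its lower end, z up. A slot 18 mm wide, 22 mm high is in its -x face only, centred 36 mm above the lower end; a white mark on the cap points to it. Grip across two faces above the slot, about 115 mm up.
- plain_tube: A tube of the same outer size and colour but with a black cap, closed below and without a slot, so that it does not fit the post: leave it alone. Origin: centre of its lower end; z up.
- guide_base: Dark steel plate 110 x 110 x 12 mm fixed on the table, low screw heads at its corners; in its middle a 30 mm square aluminium post 78 mm tall, its top 18 mm tapering to 14 mm. Origin: centre of the plate's underside, z up: plate top z = 12 mm, post tip z = 90 mm. Button on the post's -x face (white mark on the plate). Tube home: lower end on the plate, axes along the base's.
- snap_button (a joint): Orange spring button in the post's -x face, 10 mm wide, 14 mm high, centred 36 mm above the plate. 0 = out, standing 9 mm proud; 0.009 m = flush. Its top slants, so a tube pushed down over it presses it in; its underside is flat. Spring 1.3 N when out, 3.3 N flush; pushing the tube past takes up to about 15 N. Springs back to 0 when the tube is home, slot over it.
Mind the look-alikes: they are no part of the job. Leave any red look-alike of the slot_tube alone.

How it is judged:
On the way:
1. the slotted tube slides down over the post and presses the spring button in (value of joint snap_button above 0.0035 m and horizontal distance between slot_tube and guide_base below 0.012 m and z of slot_tube in the frame of guide_base between 0.018 and 0.07 m), for 0.1 s.
At the end, for the whole second after the job is handed in: Slotted tube released and at rest on the post: upright within 7 deg, lower end within 5 mm of the plate, within 10 mm of the post axis and 14 deg of the base axes; button out through the slot (within 2 mm). Black-capped tube upright (8 deg), within 30 mm of its start (value of joint snap_button below 0.002 m and horizontal distance between slot_tube and guide_base below 0.01 m and z of slot_tube in the frame of guide_base below 0.017 m and angle between the x axis of slot_tube and the x axis of guide_base, either way round below 0.25 rad and angle between slot_tube's own z axis and vertical below 0.12 rad and linear speed of slot_tube below 0.02 m/s and angle between plain_tube's own z axis and vertical below 0.15 rad and distance of plain_tube from where it was at the start of the episode below 0.03 m); the robot touches nothing.
It fails at once if the black-capped tube is knocked over (angle between plain_tube's own z axis and vertical above 0.5 rad).
It also fails if it takes over 38 s, if anything falls off the work surface, if the arm or the gripper's body presses on something with over 40 N, if the wrist force passes 120 N, or if a joint passes its speed limit or range.

### The arm

A 6-joint arm with a two-finger parallel gripper is mounted at the origin on a cart in front of the work surface, level with it; the furniture and walls round the work are solid. World frame = base frame: x ahead of the robot, y to its left, z up, the work surface at z = 0. Lengths are in m, angles in rad, forces in N, time in s.
With the tool pointing down it reaches from about 0.375 to 0.9 m from the base axis. Payload 3.1 kg.
Tool frame: the origin (TCP) lies midway between the tips of the shut fingers; the grasp point (between the pads) lies 19 mm behind it; z points along the fingers, y is the direction in which the jaws open and shut (so a half turn about z gives the same grasp; the last joint's range is limited). The gripper opens to 85 mm and grips with 20 to 120 N. Pads are 22 mm wide; open, the fingers measure 114 mm over their backs; the gripper's body (76 mm by 85 mm) begins 54 mm behind the grasp point. The pads swing forward as they close: fully open they stand 13 mm farther back than shut.
Start: joints at [0.939, 0.527, 1.433, -0, 1.181, -0.178], TCP at [0.274, 0.562, 0.231] pointing down, gripper open.
Joint ranges: [-3.08, 3.08], [-0.75, 2.2], [0.22, 2.44], [-1.43, 4.57], [0, 2.65], [-2.85, 2.85]. Speed limits (rad/s): [2.79, 2.79, 3.14, 3.14, 3.14, 3.14].

### API

Orientations are given as a unit quaternion [x, y, z, w].
In Python, from station import manip gives the robot as it stands. The module is installed in compiled form; this text tells all that it offers.
- The arm moves only by the tool drive_tool, never from a script. Its argument "deltas" is one flat list of numbers, 4 for each row, row after row: the shift along the tool's x, y, z in cm, then the turn about the tool's z in degrees. A call has 1 to 12 rows; each row is the pose to reach, as a shift and turn from the pose measured when the call began, along the tool's axes at that moment; what a row does not reach only later rows make up. A row lasts 1/10 s, in which the tool goes at most 50 mm and 8.59 degrees, less where a joint would pass 70% of its speed; a pose out of reach is approached as far as the arm can. A call with a gripper value outside its range is refused whole. "hand" is the finger opening in cm, from 0 to 8.54, set as the call begins (left out, the last holds). The fingers move at their own pace and stop on an object; "squeeze" is the grip in N (left out, the last holds). Time passes only in rows, so rows that repeat a pose let the fingers close. It gives the time, the measured TCP pose, the force and the opening at its end, in the units of the state.
- manip.sense(): the state, without advancing time (a new reading comes with each control period).
- manip.snapshot(name): name is "side" or "top" or "wrist"; returns a dict with "frame" (420x560x3 uint8, red, green, blue), "depth" (420x560 float32, m along the optical axis (not along the pixel's ray), 0 where there is no reading), "fx", "fy", "cx", "cy" (pixels), "R" (3x3) and "t" (3): a world point X has camera coordinates R X + t. Camera axes: x right, y down, z forward; pixel columns grow to the right and rows downward; lengths in m; the calibration is good to about 2 mm. A picture is of the moment at which its call begins.
- manip.sign_off(): hands the job in, once; it reports no verdict.
The state is a dict: "t": time; "q": joint angles; "qd": joint speeds; "tau": joint torques, N m; "tcp_pos": TCP position; "tool_rot": TCP orientation; "force": force on the tool from outside, world axes, zero at the start; "ft_torque": the same for the moment, N m; "finger_gap": opening from 0.0 (shut) to 1.0 (fully open).
Only numpy, scipy, OpenCV 4.12 (cv2) and the standard library are available. Lean on these libraries where they do the work, as an engineer would, in place of code of your own. Each camera call takes 0.05 s, during which the arm holds its last target.

## Working session

There is one attempt and no reset: what is moved stays moved. The work goes in short steps, Python scripts to look and compute and a tool call to move; the robot and the scene stay as the last step left them, time stands still between calls to the robot, and variables do not carry over. Pictures are saved under pics/ and viewed, and the job is handed in when it is done.

Besides the shell and the picture viewer there is one more tool, called after "Request:" as name(argument=value, ...) on one line, values as JSON. drive_tool: Moves the arm, as the interface text tells. Its arguments: {"type":"object","properties":{"deltas":{"type":"array"},"hand":{"type":"number"},"squeeze":{"type":"number"}},"required":["deltas"]}

```bash
mkdir -p pics; cat > h.py <<'E'
import numpy as np,cv2
from station import manip
def snap(n,f):
    s=manip.snapshot(n); cv2.imwrite('pics/'+f+'.png',s['frame'][:,:,::-1]); np.savez('pics/'+f+'.npz',**s); return s
def world(s,u,v,d):
    c=np.array([(u-s['cx'])/s['fx']*d,(v-s['cy'])/s['fy']*d,d]); return s['R'].T@(c-s['t'])
def ray(s,u,v):
    c=np.array([(u-s['cx'])/s['fx'],(v-s['cy'])/s['fy'],1.]); return -s['R'].T@s['t'], s['R'].T@c
def onz(s,u,v,z):
    o,d=ray(s,u,v); return o+d*(z-o[2])/d[2]
E
python3 - <<'E'
from h import *
for n in ['side','top','wrist']:
    s=snap(n,n+'0'); print(n,-s['R'].T@s['t'],s['R'][2],s['fx'])
print(manip.sense())
a=cv2.imread('pics/side0.png');b=cv2.imread('pics/top0.png')
E
```

```text
side [ 0.5471122  -0.75955368  0.56594026] [-0.01549945  0.82581363 -0.56373009] 395.40179797770094
top [ 0.32718057 -0.03702952  1.20056099] [ 0.17556115  0.02705385 -0.98409673] 422.9912160080891
wrist [0.20257542 0.59615598 0.37267976] [ 0.27802777 -0.13693443 -0.9507626 ] 291.65286513097533
{'t': 0.15, 'q': array([ 9.38462448e-01,  5.28258113e-01,  1.43359046e+00, -3.28712141e-05,
        1.18142043e+00, -1.78518928e-01]), 'qd': array([-2.95447781e-04, -3.96142217e-03, -3.11837198e-03,  3.84504286e-04,
        1.80027641e-03, -5.11079201e-05]), 'tau': array([ 2.71886647e-04, -4.42741907e+01, -1.78276527e+01, -3.06910670e-04,
        5.53462480e-03,  4.19764183e-05]), 'tcp_pos': array([0.27366322, 0.5612948 , 0.23056063]), 'tool_rot': array([ 2.24959181e-01,  9.74367828e-01, -7.76220919e-04, -3.16616410e-04]), 'force': array([ 0.04901021, -0.13989126,  0.98420043]), 'ft_torque': array([ 0.0162829 ,  0.06621419, -0.02094616]), 'finger_gap': 1.0023714243195179}
```

View pics/side0.png

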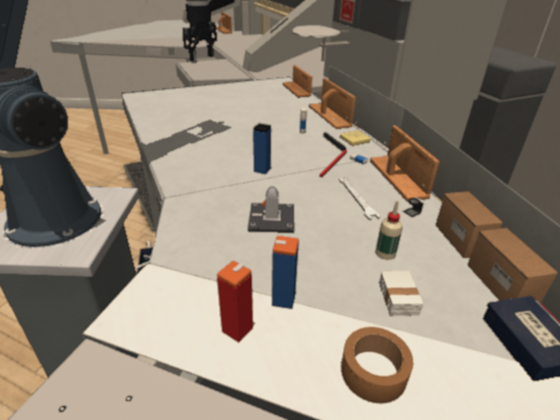

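View pics/top0.png

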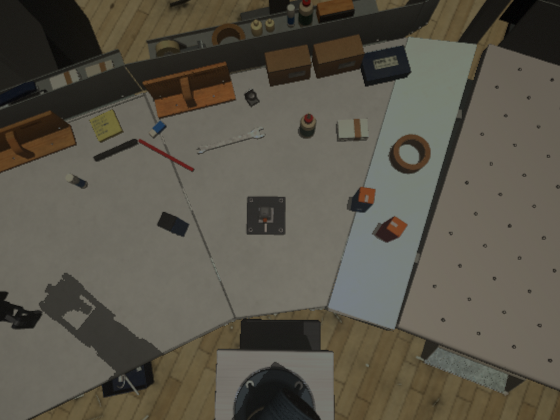

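View pics/wrist0.png

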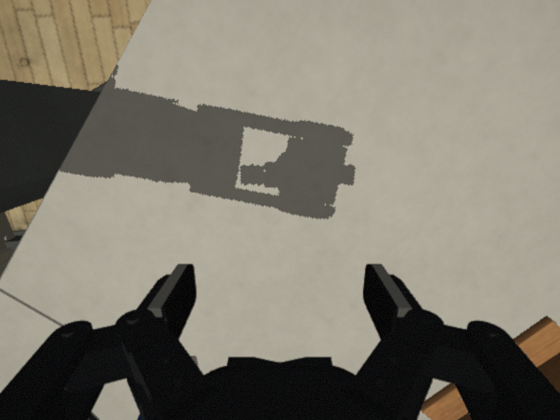

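Candidates: the blue tube with an orange cap (side 285,270; top about 366,197), a red look-alike (side 236,300; top about 396,228), and a blue tube with a black cap (side 262,148; top 173,223). The first one fits the description. I'll confirm it in an enlarged crop.

```bash
python3 - <<'E'
from h import *
a=cv2.imread('pics/side0.png')[170:350,190:330];b=cv2.imread('pics/top0.png')[170:250,230:420]
a=cv2.resize(a,None,fx=3,fy=3,interpolation=2);b=cv2.resize(b,None,fx=4,fy=4,interpolation=2)
cv2.imwrite('pics/c1.png',a);cv2.imwrite('pics/c2.png',b)
E
```

```text
(no output)
```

View pics/c1.png

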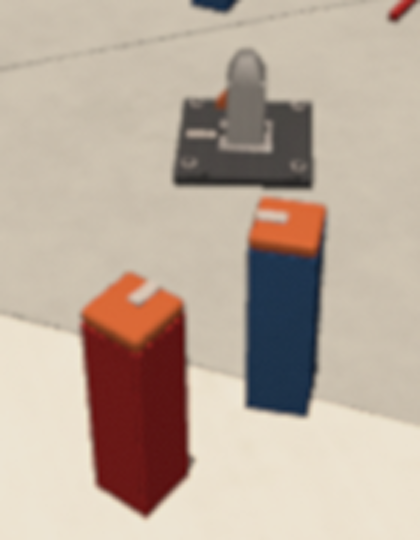

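View pics/c2.png

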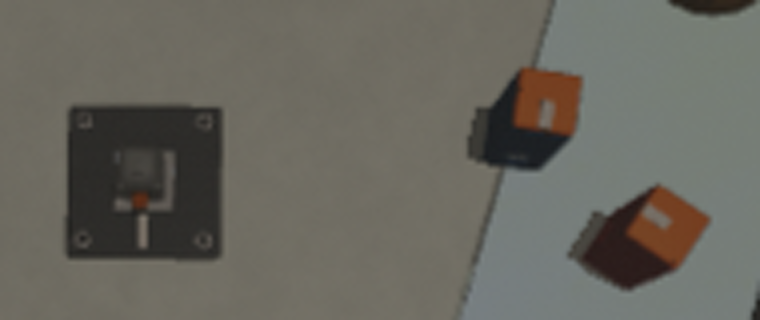

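The crops show the blue, orange-capped tube at top (366,197), with its white mark toward -x. The plate's mark and button also face -x. The red one at (396,228) is the look-alike, so it stays. Now I'll measure both.

```bash
cat >> h.py <<'E'
def load(f): 
    z=np.load('pics/'+f+'.npz'); return {k:z[k] for k in z.files}
def tri(s1,p1,s2,p2):
    o1,d1=ray(s1,*p1);o2,d2=ray(s2,*p2)
    A=np.stack([d1,-d2],1); x=np.linalg.lstsq(A,o2-o1,rcond=None)[0]
    a=o1+d1*x[0];b=o2+d2*x[1]; return (a+b)/2,np.linalg.norm(a-b)
E
python3 - <<'E'
from h import *
S=load('side0');T=load('top0')
def comps(m):
    n,l,st,c=cv2.connectedComponentsWithStats(m.astype(np.uint8)); return [(tuple(st[i]),c[i].round(1),l==i) for i in range(1,n) if st[i][4]>40]
def roi(m,x0,x1,y0,y1):
    r=np.zeros_like(m);r[y0:y1,x0:x1]=m[y0:y1,x0:x1];return r
def orange(s):
    h=cv2.cvtColor(s['frame'],cv2.COLOR_RGB2HSV); return ((h[...,0]<16)&(h[...,1]>120)&(h[...,2]>110))
for nm,s,r in [('side',S,(262,302,230,256)),('top',T,(345,385,180,215))]:
    m=roi(orange(s),*r); m=cv2.morphologyEx(m.astype(np.uint8),cv2.MORPH_CLOSE,np.ones((5,5)))
    c=max(cv2.findContours(m,0,2)[0],key=cv2.contourArea); rc=cv2.minAreaRect(c); print(nm,rc,cv2.contourArea(c))
    hull=cv2.convexHull(c)[:,0]; ap=cv2.approxPolyDP(cv2.convexHull(c),2.5,True)[:,0];print(ap.tolist())
    for p in ap: print(p,onz(s,*p,.14).round(4))
    if nm=='top': pt=rc[0]
    else: ps=rc[0]
    v=np.argwhere(m>0)
    d=s['depth'][m>0]; P=np.array([world(s,u,w,s['depth'][w,u]) for w,u in v if s['depth'][w,u]>0])
    P=P[np.abs(P[:,2]-np.median(P[:,2]))<.01]
    print('depth pts',len(P),P.mean(0).round(4),np.median(P[:,2]))
    r2=cv2.minAreaRect((P[P[:,2]>np.median(P[:,2])-.004][:,:2]*1000).astype(np.float32)); print(r2)
print('tri',tri(T,pt,S,ps))
# plate
hs=cv2.cvtColor(T['frame'],cv2.COLOR_RGB2GRAY)
m=roi(hs<75,235,300,185,245);m=cv2.morphologyEx(m.astype(np.uint8),cv2.MORPH_CLOSE,np.ones((15,15)))
c=max(cv2.findContours(m,0,2)[0],key=cv2.contourArea);rc=cv2.minAreaRect(c);print('plate',rc)
bx=cv2.boxPoints(rc); Q=np.array([onz(T,*p,.010) for p in bx]);print(Q.round(4),Q.mean(0));
e=Q[1]-Q[0];print(np.linalg.norm(Q[1]-Q[0]),np.linalg.norm(Q[2]-Q[1]),[np.degrees(np.arctan2(*(Q[(i+1)%4]-Q[i])[1::-1])) for i in range(4)])
v=np.argwhere(m>0);P=np.array([world(T,u,w,T['depth'][w,u]) for w,u in v]);print('depth heights',np.percentile(P[:,2],[5,25,50,75,98,100]))
tp=P[P[:,2]>.075];print(len(tp),tp.mean(0) if len(tp) else 0)
E
```

```text
side ((285.3000183105469, 244.89999389648438), (23.4759464263916, 16.68772315979004), 8.13010311126709) 342.0
[[277, 236], [296, 238], [295, 253], [274, 251]]
[277 236] [ 0.5398 -0.216   0.14  ]
[296 238] [ 0.5728 -0.2199  0.14  ]
[295 253] [ 0.5707 -0.2598  0.14  ]
[274 251] [ 0.5359 -0.2565  0.14  ]
depth pts 374 [ 0.5549 -0.2397  0.14  ] 0.14050343042208197
((555.05126953125, -235.8978729248047), (37.806114196777344, 37.43436813354492), 80.62911224365234)
top ((366.8108215332031, 194.6351318359375), (13.97391414642334, 13.151918411254883), 9.462322235107422) 159.5
[[374, 190], [372, 202], [359, 200], [361, 187]]
[374 190] [ 0.5682 -0.2545  0.14  ]
[372 202] [ 0.5369 -0.2486  0.14  ]
[359 200] [ 0.5418 -0.2158  0.14  ]
[361 187] [ 0.5758 -0.2216  0.14  ]
depth pts 186 [ 0.556  -0.2357  0.1408] 0.14076134639451338
((556.035888671875, -235.93099975585938), (35.894065856933594, 34.4155387878418), 79.33653259277344)
tri (array([ 0.55545632, -0.23645444,  0.13768797]), np.float64(0.001910037743522066))
plate ((265.5, 215.0), (38.0, 39.0), 90.0)
[[ 0.5776  0.0861  0.01  ]
 [ 0.5783 -0.0262  0.01  ]
 [ 0.4685 -0.0272  0.01  ]
 [ 0.4675  0.0834  0.01  ]] [0.52297536 0.02901431 0.01      ]
0.11236866104626493 0.10982188894043185 [np.float64(-89.59973408735145), np.float64(-179.47949385067588), np.float64(90.53390797447608), np.float64(1.4511718847366903)]
depth heights [0.00819766 0.01087815 0.01295855 0.01522701 0.08864552 1.20056099]
103 [0.50686234 0.02359923 0.16002683]
```

```bash
cat >> h.py <<'E'
from scipy.spatial.transform import Rotation as Ro
def plan(p,yaw=None):
    s=manip.sense(); R=Ro.from_quat(s['tool_rot']).as_matrix(); d=R.T@(np.array(p)-s['tcp_pos'])*100
    y=np.degrees(np.arctan2(R[1,1],R[0,1])); t=0 if yaw is None else -((yaw-y+90)%180-90)
    print('t',round(s['t'],2),'tcp',s['tcp_pos'].round(4),'yaw',y.round(2),'tilt',R[2].round(4),'q6',s['q'][5].round(3)); print('delta cm',d.round(2),'turn',round(t,2))
E
python3 -c "
from h import *
plan([.523,.029,.29],90)"
```

```text
t 0.15 tcp [0.2737 0.5613 0.2306] yaw 64.0 tilt [ 3.0e-04 -1.7e-03 -1.0e+00] q6 -0.179
delta cm [-45.74 -36.92  -5.9 ] turn -26.0
```

Request:
drive_tool(deltas=[-2,-1.5,-3,-1,-5,-4,-5,-3,-9,-7.3,-6,-6,-13,-10.5,-6,-8,-17,-13.8,-6,-10,-21,-17,-6,-13,-25,-20.2,-6,-15,-29,-23.5,-6,-17,-33,-26.7,-6,-20,-37,-30,-6,-22,-41,-33.1,-6,-24,-44,-35.5,-6,-25])

```text
t: 1.35
tcp_pos: [0.5129, 0.0495, 0.2909]
tool_rot: [0.008, 1.0, -0.001, -0.001]
force: [1.1, 0.9, -0.0]
finger_gap: 0.994
```

Request:
drive_tool(deltas=[-1,-1,0,-1,-1.7,-1.4,0,-1,-1.7,-1.4,0,-1,-1.7,-1.4,0,-1])

```text
t: 1.75
tcp_pos: [0.5289, 0.0363, 0.2906]
tool_rot: [-0.001, 1.0, -0.0, -0.001]
force: [-0.3, -0.5, -0.9]
finger_gap: 1.002
```

```bash
python3 - <<'E'
from h import *
s=snap('wrist','w1'); plan([.523,.029,.29],90)
E
```

```text
t 1.8 tcp [0.5287 0.0366 0.2907] yaw 90.13 tilt [ 2.3e-03 -6.0e-04 -1.0e+00] q6 -1.714
delta cm [ 0.57 -0.75  0.07] turn 0.13
```

View pics/w1.png

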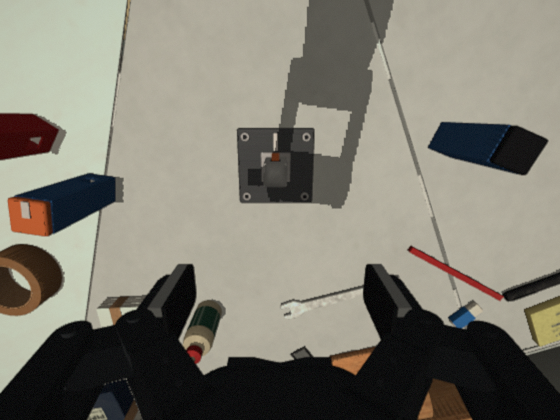

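The plate is at (237..314, 128..203), with screws near (244,137), (306,137), (247,197) and (308,197), the post tip near (276,173) and the orange button at (275,157) on the image's upper side (-x). I'll measure the plate and post tip.

```bash
python3 - <<'E'
from h import *
W=load('w1');T=load('top0');S=load('side0')
g=cv2.cvtColor(W['frame'],cv2.COLOR_RGB2GRAY)
for thr in (62,72,82):
    m=np.zeros_like(g);m[118:215,225:325]=(g<thr)[118:215,225:325]
    m=cv2.morphologyEx(m,cv2.MORPH_CLOSE,np.ones((13,13)));m=cv2.morphologyEx(m,cv2.MORPH_OPEN,np.ones((31,31)))
    c=max(cv2.findContours(m,0,2)[0],key=cv2.contourArea);rc=cv2.minAreaRect(c);Q=np.array([onz(W,*p,.012) for p in cv2.boxPoints(rc)])
    print(thr,rc,Q.mean(0).round(4),np.linalg.norm(Q[1]-Q[0]).round(4),np.linalg.norm(Q[2]-Q[1]).round(4),[np.degrees(np.arctan2(*(Q[(i+1)%4]-Q[i])[1::-1])).round(2) for i in range(4)])
# post from depth
P=np.array([world(W,u,v,W['depth'][v,u]) for v in range(110,215) for u in range(225,325) if W['depth'][v,u]>0])
t=P[P[:,2]>.085];print('tip',len(t),t.mean(0).round(4),t.min(0).round(4),t.max(0).round(4))
b=P[(P[:,2]>.008)&(P[:,2]<.016)];r=cv2.minAreaRect((b[:,:2]*1000).astype(np.float32));print('platedepth',r,np.median(b[:,2]))
cv2.imwrite('pics/c3.png',cv2.resize(W['frame'][115:215,225:325,::-1],None,fx=6,fy=6,interpolation=2))
E
```

```text
62 ((295.0, 144.5), (33.0, 34.0), 90.0) [0.4906 0.0587 0.012 ] 0.0473 0.0459 [np.float64(90.05), np.float64(2.03), np.float64(-89.96), np.float64(179.98)]
72 ((275.5, 164.5), (73.0, 75.0), 90.0) [0.5207 0.031  0.012 ] 0.1044 0.106 [np.float64(90.05), np.float64(2.09), np.float64(-89.96), np.float64(177.55)]
82 ((275.5, 164.5), (73.0, 75.0), 90.0) [0.5207 0.031  0.012 ] 0.1044 0.106 [np.float64(90.05), np.float64(2.09), np.float64(-89.96), np.float64(177.55)]
tip 203 [0.5219 0.031  0.0889] [0.5133 0.0214 0.085 ] [0.5318 0.0397 0.0918]
platedepth ((522.8644409179688, 30.97710609436035), (110.18626403808594, 109.88062286376953), 0.07485327124595642) 0.011844808096094757
```

View pics/c3.png

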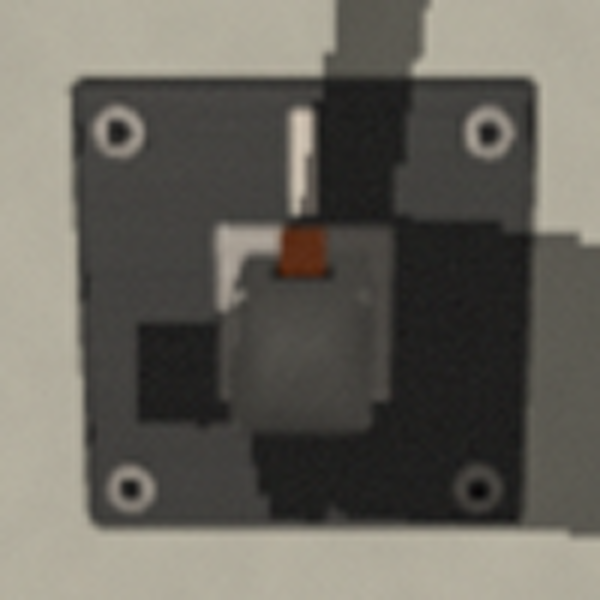

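The button faces -x. The plate and post axis come out at (0.5225, 0.031) with yaw about 0, and the tip measures 0.089–0.090 m high, as expected. Next I'll go over to the tube.

```bash
python3 -c "
from h import *
plan([.5555,-.236,.29],80)"
```

```text
t 1.8 tcp [0.5287 0.0366 0.2907] yaw 90.13 tilt [ 2.3e-03 -6.0e-04 -1.0e+00] q6 -1.714
delta cm [ -2.62 -27.26   0.08] turn 10.13
```

Request:
drive_tool(deltas=[-0.2,-2,0,1,-0.5,-5,0,2,-0.9,-9,0,4,-1.3,-13,0,5,-1.7,-17,0,7,-2.1,-21,0,8,-2.4,-25,0,9.5,-2.6,-27.3,0,10,-2.6,-27.3,0,10,-2.6,-27.3,0,10,-2.6,-27.3,0,10])

```text
t: 2.9
tcp_pos: [0.5551, -0.2341, 0.2908]
tool_rot: [0.085, 0.996, 0.0, -0.002]
force: [-0.7, 0.4, -0.3]
finger_gap: 1.001
```

```bash
python3 - <<'E'
from h import *
W=snap('wrist','w2'); plan([.5555,-.236,.29],80)
h=cv2.cvtColor(W['frame'],cv2.COLOR_RGB2HSV)
m=((h[...,0]<16)&(h[...,1]>120)&(h[...,2]>90)).astype(np.uint8);m[:, :200]=0;m[:,380:]=0
m=cv2.morphologyEx(m,cv2.MORPH_CLOSE,np.ones((9,9)))
for c in cv2.findContours(m,0,2)[0]:
    if cv2.contourArea(c)<300: continue
    rc=cv2.minAreaRect(c);print(rc);mm=cv2.drawContours(np.zeros_like(m),[c],-1,1,-1)
    P=np.array([world(W,u,v,W['depth'][v,u]) for v,u in np.argwhere(mm>0)]);t=P[P[:,2]>np.median(P[:,2])-.003]
    r=cv2.minAreaRect((t[:,:2]*1000).astype(np.float32));print(len(t),np.median(P[:,2]),r)
    Q=np.array([onz(W,*p,.14) for p in cv2.boxPoints(rc)]);print(Q.mean(0))
E
```

```text
t 2.95 tcp [ 0.5552 -0.2342  0.2909] yaw 80.26 tilt [ 2.8e-03 -3.0e-04 -1.0e+00] q6 -1.984
delta cm [-0.06 -0.18  0.09] turn 0.26
((217.0, 284.0), (58.0, 34.0), 90.0)
754 0.04763086254914462 ((609.0313720703125, -315.4002380371094), (60.24574661254883, 318.29510498046875), 65.0392074584961)
[ 0.64939769 -0.323139    0.14      ]
((279.5, 193.5), (35.0, 35.0), 90.0)
1198 0.13984188680928977 ((525.5944213867188, -228.36508178710938), (37.0894775390625, 97.38231658935547), 79.87220764160156)
[ 0.55454457 -0.23363771  0.14      ]
((208.5, 131.5), (43.0, 17.0), 90.0)
465 0.1395253275653683 ((481.95001220703125, -291.9977111816406), (16.606576919555664, 40.76207733154297), 75.38501739501953)
[ 0.48144845 -0.29117594  0.14      ]
```

View pics/w2.png

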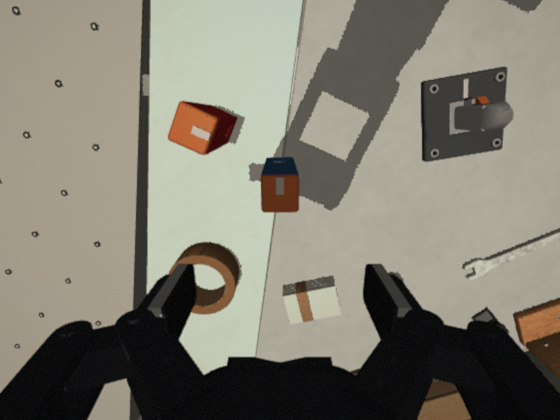

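The cap is at (280,193) and squared up with the tool. The wrist view puts it at (0.5546, -0.234, 0.140), within 2 mm of the other views, with yaw about -10°. The red look-alike at (200,128) is clear of the fingers. Descending straight down to grasp.

Request:
drive_tool(deltas=[0,0,2,0,0,0,5,0,0,0,8,0,0,0,11,0,0,0,14,0,0,0,16.5,0,0,0,18,0,0,0,19,0,0,0,19.6,0,0,0,19.6,0,0,0,19.6,0])

```text
t: 4.05
tcp_pos: [0.5552, -0.2342, 0.0957]
tool_rot: [0.085, 0.996, -0.0, -0.001]
force: [-0.3, 0.2, -0.4]
finger_gap: 0.998
```

Request:
drive_tool(deltas=[0,0,0,0,0,0,0,0,0,0,0,0,0,0,0,0,0,0,0,0,0,0,0,0,0,0,0,0,0,0,0,0], hand=2.5, squeeze=70)

```text
t: 4.85
tcp_pos: [0.5557, -0.2343, 0.0965]
tool_rot: [0.085, 0.996, -0.001, -0.0]
force: [0.1, 0.4, 5.0]
finger_gap: 0.458
```

```bash
python3 - <<'E'
from h import *
W=snap('wrist','w3'); plan([.522,.031,.25],90);print(manip.sense()['force'],manip.sense()['finger_gap'])
E
```

```text
t 4.9 tcp [ 0.5557 -0.2343  0.0964] yaw 80.28 tilt [ 2.0e-04 -1.2e-03 -1.0e+00] q6 -1.984
delta cm [  7.8   25.57 -15.39] turn -9.72
[-0.75847869  1.06643     5.50530296] 0.4597666319612003
```

View pics/w3.png

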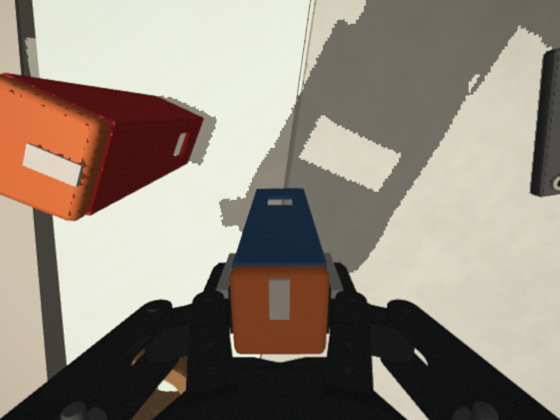

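It's gripped: the gap is 39 mm, the cap is centred at (280,309) and the slot shows at (280,202). Lifting straight up.

Request:
drive_tool(deltas=[0,0,-1,0,0,0,-3,0,0,0,-6,0,0,0,-9,0,0,0,-12,0,0,0,-14,0,0,0,-15,0,0,0,-15,0,0,0,-15,0])

```text
t: 5.8
tcp_pos: [0.5549, -0.2337, 0.2453]
tool_rot: [0.085, 0.996, -0.0, -0.001]
force: [-0.2, 0.1, -2.9]
finger_gap: 0.46
```

```bash
python3 - <<'E'
from h import *
W=snap('wrist','w4'); A=load('w3')
for n,s,t in (('w3',A,[.5557,-.2343,.0964]),('w4',W,manip.sense()['tcp_pos'])):
    h=cv2.cvtColor(s['frame'],cv2.COLOR_RGB2HSV)
    m=((h[...,0]<16)&(h[...,1]>120)&(h[...,2]>70)).astype(np.uint8);m[:,:225]=0;m[:,335:]=0;m[:250]=0;m[358:]=0
    m=cv2.morphologyEx(m,cv2.MORPH_CLOSE,np.ones((25,25)))
    c=max(cv2.findContours(m,0,2)[0],key=cv2.contourArea);x=cv2.boundingRect(c);u,v=x[0]+x[2]/2,x[1]+x[3]/2
    zt=t[2]+.0436; p=onz(s,u,v,zt); print(n,x,p.round(4),(p-t).round(4)); d=s['depth'][290:330,245:265]; print(world(s,255,310,np.median(d)))
plan([.522,.031,.245],90)
E
```

```text
w3 (229, 266, 100, 88) [ 0.5514 -0.2337  0.14  ] [-0.0043  0.0006  0.0436]
[ 0.54992785 -0.24329423  0.13971746]
w4 (229, 266, 100, 88) [ 0.551  -0.2332  0.2884] [-0.0037  0.0003  0.0436]
[ 0.54935266 -0.24276333  0.28845916]
t 5.85 tcp [ 0.5547 -0.2336  0.2448] yaw 80.28 tilt [ 3.4e-03  1.0e-04 -1.0e+00] q6 -1.984
delta cm [7.690e+00 2.553e+01 1.000e-02] turn -9.72
```

View pics/w4.png

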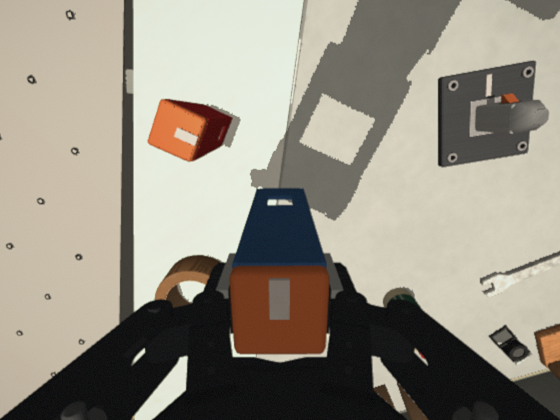

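The orange region also takes in the cap's 10 mm front face, so I'll use its edges at the right heights.

```bash
python3 - <<'E'
from h import *
s=load('w4'); t=manip.sense()['tcp_pos']; R=Ro.from_quat(manip.sense()['tool_rot']).as_matrix()
col=s['frame'][255:362:1,262]; print([(255+i,tuple(c)) for i,c in enumerate(col.tolist()) if i<16 or i>92])
zt=t[2]+.0436
for v,z in ((265.5,zt-.01),(353.5,zt)): print((R.T@(onz(s,280.5,v,z)-t)*1000).round(1))
# depth profile in tool frame
for v in range(256,362,6):
    p=R.T@(world(s,262,v,s['depth'][v,262])-t)*1000; print(v,p.round(1))
E
```

```text
[(255, (16, 33, 50)), (256, (20, 35, 52)), (257, (20, 35, 52)), (258, (16, 34, 52)), (259, (20, 33, 53)), (260, (20, 35, 52)), (261, (21, 37, 53)), (262, (25, 42, 60)), (263, (24, 44, 66)), (264, (27, 47, 70)), (265, (47, 43, 58)), (266, (71, 41, 30)), (267, (84, 41, 20)), (268, (87, 44, 23)), (269, (89, 45, 24)), (270, (91, 44, 21)), (348, (114, 58, 30)), (349, (113, 57, 28)), (350, (115, 58, 32)), (351, (114, 57, 29)), (352, (108, 54, 26)), (353, (115, 75, 55)), (354, (166, 151, 134)), (355, (207, 203, 184)), (356, (210, 206, 187)), (357, (207, 201, 183)), (358, (168, 164, 149)), (359, (60, 60, 54)), (360, (12, 13, 13)), (361, (11, 12, 12))]
[ 18.4   0.4 -33.5]
[-18.1   0.3 -43.7]
256 [ 19.8  -7.7 -27.5]
262 [ 19.3  -7.5 -32.2]
268 [ 19.2  -7.2 -36.9]
274 [ 19.1  -7.  -41.5]
280 [ 17.1  -6.9 -42.5]
286 [ 15.3  -6.9 -44. ]
292 [ 12.   -7.  -43.2]
298 [ 10.3  -7.  -44.6]
304 [  6.8  -7.1 -43.7]
310 [  4.1  -7.1 -43.9]
316 [  0.1  -7.3 -42.5]
322 [ -1.   -7.2 -44.8]
328 [ -5.5  -7.4 -42.9]
334 [ -7.5  -7.3 -44. ]
340 [-11.4  -7.5 -43.1]
346 [-13.9  -7.5 -43.9]
352 [-17.5  -7.6 -43.5]
358 [-310.8  -29.2  244.7]
```

The held tube is centred on the TCP to within about 0.5 mm and hasn't slipped. Moving over the post.

Request:
drive_tool(deltas=[0.5,1.5,0,-1,1.2,4,0,-2,2.1,7,0,-3,3.1,10.5,0,-4,4.2,14,0,-6,5.3,17.5,0,-7,6.3,21,0,-8.5,7.2,24,0,-9.5,7.7,25.5,0,-9.7,7.7,25.5,0,-9.7,7.7,25.5,0,-9.7,7.7,25.5,0,-9.7])

```text
t: 7.05
tcp_pos: [0.5222, 0.0297, 0.2449]
tool_rot: [0.001, 1.0, 0.0, -0.002]
force: [-0.1, 0.6, -2.2]
finger_gap: 0.463
```

```bash
python3 - <<'E'
from h import *
snap('wrist','w5');snap('side','s5');snap('top','t5'); plan([.522,.031,.19],90)
a=cv2.imread('pics/s5.png')[110:260,210:340];b=cv2.imread('pics/t5.png')[160:260,210:320]
cv2.imwrite('pics/c5.png',np.hstack([cv2.resize(a,(390,450),interpolation=2),cv2.resize(b,(400,450),interpolation=2)]))
E
```

```text
t 7.2 tcp [0.5222 0.0296 0.245 ] yaw 89.88 tilt [ 3.3e-03  5.0e-04 -1.0e+00] q6 -1.726
delta cm [0.   0.14 5.5 ] turn -0.12
```

View pics/c5.png

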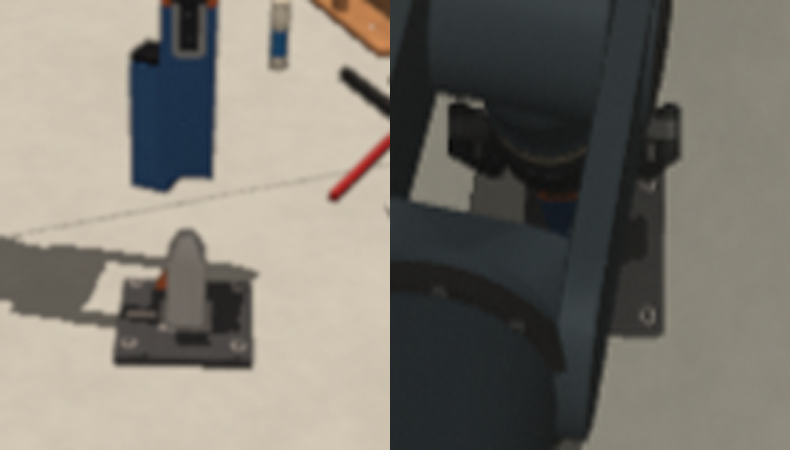

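View pics/w5.png

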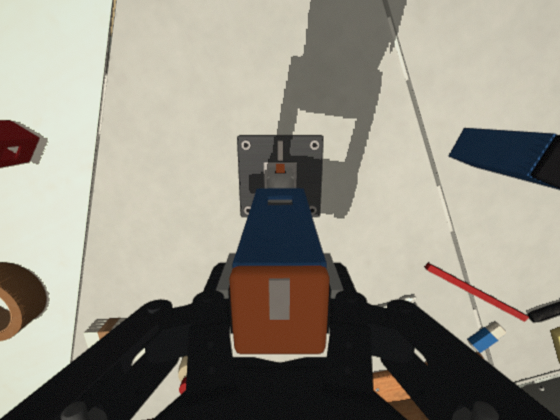

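The tube is above the post, slot and button line up at column 280, and the plate centre is at (280,176). Descending onto the taper, well above the button's height at first.

Request:
drive_tool(deltas=[0,0.05,1.5,0,0,0.05,3.5,0,0,0.05,5,0,0,0.05,6,0,0,0.05,6.5,0,0,0.05,7,0,0,0.05,7.5,0,0,0.05,8,0,0,0.05,8,0])

```text
t: 8.1
tcp_pos: [0.5216, 0.0302, 0.1646]
tool_rot: [0.001, 1.0, 0.0, -0.002]
force: [-0.7, -0.8, -1.4]
finger_gap: 0.46
```

```bash
python3 - <<'E'
from h import *
snap('wrist','w6');snap('side','s6'); plan([.522,.031,.1085],90);s=manip.sense();print(s['force'],s['ft_torque'])
a=cv2.imread('pics/s6.png')[110:260,210:340];b=cv2.imread('pics/w6.png')[100:360,150:410]
cv2.imwrite('pics/c6.png',np.hstack([cv2.resize(a,(390,450),interpolation=2),cv2.resize(b,(400,450),interpolation=2)]))
E
```

```text
t 8.2 tcp [0.522  0.0302 0.1651] yaw 89.89 tilt [ 3.1e-03  4.0e-04 -1.0e+00] q6 -1.725
delta cm [-0.01  0.08  5.66] turn -0.11
[ 1.15961163  0.26192458 -2.55475855] [-0.00632036 -0.0408957  -0.03876277]
```

View pics/c6.png

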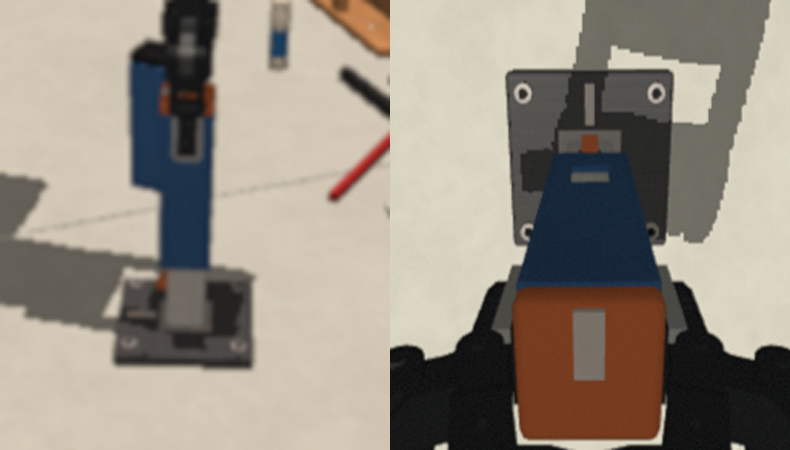

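The tube's mouth is over the post with no side force. Pressing down slowly past the button.

Request:
drive_tool(deltas=[0,0,0.4,0,0,0,0.8,0,0,0,1.2,0,0,0,1.6,0,0,0,2,0,0,0,2.3,0,0,0,2.6,0,0,0,2.9,0,0,0,3.2,0,0,0,3.5,0], squeeze=90)

```text
t: 9.2
tcp_pos: [0.5211, 0.0303, 0.1295]
tool_rot: [0.001, 1.0, 0.0, -0.002]
force: [-2.3, -0.7, -0.1]
finger_gap: 0.458
```

```bash
python3 - <<'E'
from h import *
W=snap('wrist','w7');snap('side','s7'); plan([.522,.031,.1085],90);s=manip.sense();print(s['force'],s['ft_torque'])
a=cv2.imread('pics/s7.png')[110:260,210:340];b=cv2.imread('pics/w7.png')[100:360,150:410]
cv2.imwrite('pics/c7.png',np.hstack([cv2.resize(a,(390,450),interpolation=2),cv2.resize(b,(400,450),interpolation=2)]))
E
```

```text
t 9.3 tcp [0.5211 0.0303 0.1292] yaw 89.89 tilt [ 5.2e-03  7.0e-04 -1.0e+00] q6 -1.725
delta cm [-0.1   0.07  2.07] turn -0.11
[-2.38256124 -0.85250311 -4.07008169] [-0.03021529  0.54802404 -0.02113016]
```

View pics/c7.png

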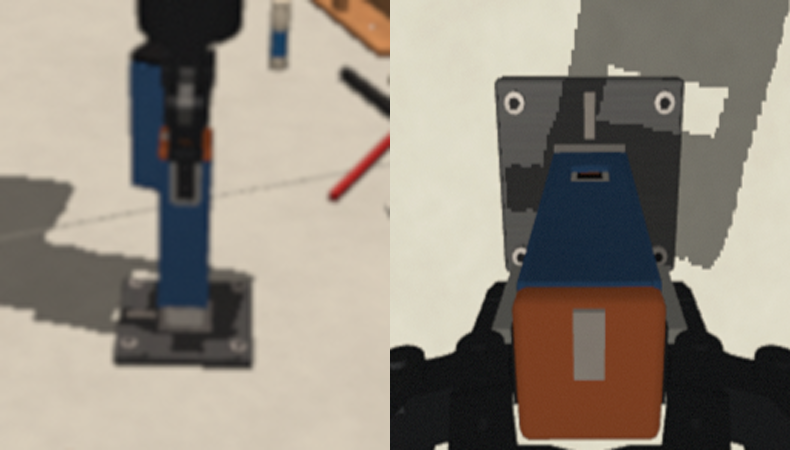

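The button is pressed in: it has gone from beside the post and shows faintly in the slot. The lower end is at about z = 0.033 and the forces are low. Pushing home.

Request:
drive_tool(deltas=[0,0,0.3,0,0,0,0.6,0,0,0,0.9,0,0,0,1.2,0,0,0,1.5,0,0,0,1.7,0,0,0,1.9,0,0,0,2,0,0,0,2.1,0,0,0,2.1,0])

```text
t: 10.3
tcp_pos: [0.5218, 0.0302, 0.1086]
tool_rot: [0.001, 1.0, 0.0, -0.002]
force: [0.9, -0.1, -0.3]
finger_gap: 0.457
```

```bash
python3 - <<'E'
from h import *
W=snap('wrist','w8');snap('side','s8'); plan([.522,.031,.1085],90);s=manip.sense();print(s['force'],s['ft_torque'])
a=cv2.imread('pics/s8.png')[110:260,210:340];b=cv2.imread('pics/w8.png')[100:360,150:410]
cv2.imwrite('pics/c8.png',np.hstack([cv2.resize(a,(390,450),interpolation=2),cv2.resize(b,(400,450),interpolation=2)]))
E
```

```text
t 10.4 tcp [0.5218 0.0302 0.1085] yaw 89.89 tilt [ 3.4e-03  5.0e-04 -1.0e+00] q6 -1.725
delta cm [-0.02  0.08  0.  ] turn -0.11
[-0.28279034  0.14688857 -0.43259252] [-0.03077393 -0.18480834  0.03440326]
```

View pics/c8.png

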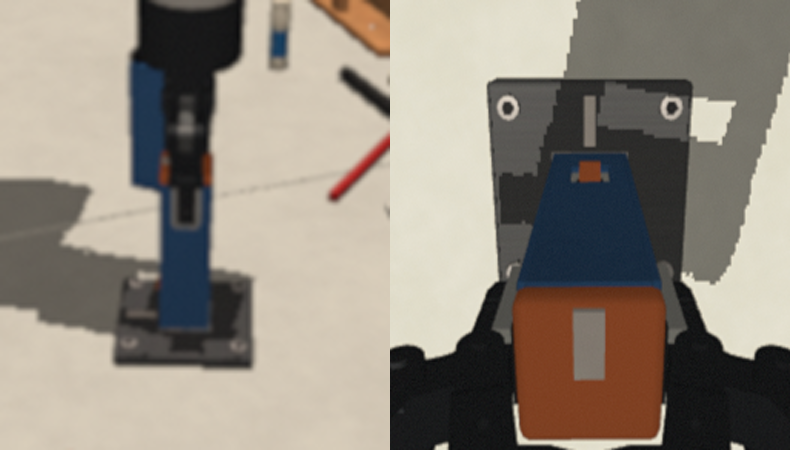

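The button has popped out through the slot. I'll press 4 mm further to confirm it's seated.

Request:
drive_tool(deltas=[0,0,0.1,0,0,0,0.2,0,0,0,0.3,0,0,0,0.4,0,0,0,0.4,0])

```text
t: 10.9
tcp_pos: [0.5221, 0.0303, 0.1084]
tool_rot: [0.001, 1.0, -0.0, -0.001]
force: [-4.9, 1.4, 27.1]
finger_gap: 0.459
```

It's firmly home: 27 N and no further travel. Relaxing the press, opening, then retreating straight up.

Request:
drive_tool(deltas=[0,0,0,0,0,0,0,0])

```text
t: 11.1
tcp_pos: [0.5223, 0.0303, 0.109]
tool_rot: [0.001, 1.0, -0.0, 0.0]
force: [0.1, -0.4, -2.4]
finger_gap: 0.454
```

Request:
drive_tool(deltas=[0,0,0,0,0,0,0,0,0,0,0,0,0,0,0,0,0,0,0,0,0,0,0,0], hand=8.5)

```text
t: 11.7
tcp_pos: [0.5223, 0.0303, 0.1089]
tool_rot: [0.001, 1.0, -0.0, -0.0]
force: [-0.3, -0.1, -0.4]
finger_gap: 0.99
```

Request:
drive_tool(deltas=[0,0,-1,0,0,0,-3,0,0,0,-6,0,0,0,-9,0,0,0,-12,0,0,0,-15,0,0,0,-17,0,0,0,-18,0,0,0,-18,0,0,0,-18,0])

```text
t: 12.7
tcp_pos: [0.5217, 0.0304, 0.2882]
tool_rot: [0.001, 1.0, 0.0, -0.001]
force: [-0.5, -0.3, 0.5]
finger_gap: 0.997
```

```bash
python3 - <<'E'
from h import *
W=snap('wrist','w9');snap('side','s9'); plan([.522,.031,.1085],90);s=manip.sense();print(s['force'],s['finger_gap'])
a=cv2.imread('pics/s9.png')[100:260,210:340];b=cv2.imread('pics/w9.png')[100:360,150:410]
cv2.imwrite('pics/c9.png',np.hstack([cv2.resize(a,(390,480),interpolation=2),cv2.resize(b,(400,480),interpolation=2)]))
h=cv2.cvtColor(W['frame'],cv2.COLOR_RGB2HSV)
m=((h[...,0]<16)&(h[...,1]>120)&(h[...,2]>70))
P=np.array([world(W,u,v,W['depth'][v,u]) for v,u in np.argwhere(m) if W['depth'][v,u]>0]);t=P[(P[:,2]>.147)&(P[:,2]<.158)&(np.hypot(P[:,0]-.522,P[:,1]-.03)<.04)]
print(len(t),np.median(t[:,2]),cv2.minAreaRect((t[:,:2]*1000).astype(np.float32)))
bt=P[(P[:,2]>.035)&(P[:,2]<.06)&(np.hypot(P[:,0]-.522,P[:,1]-.03)<.05)];print('button',len(bt),bt.min(0),bt.max(0))
E
```

```text
t 12.8 tcp [0.5214 0.0305 0.2875] yaw 89.91 tilt [ 3.1e-03  3.0e-04 -1.0e+00] q6 -1.725
delta cm [-0.12  0.05 17.9 ] turn -0.09
[-0.34861067 -0.35653029  0.50911481] 0.9970213334495774
1306 0.15160925321744062 ((521.1461181640625, 30.749839782714844), (37.7875862121582, 39.08819580078125), 0.2674941420555115)
button 35 [0.49860375 0.02633449 0.04283104] [0.50337186 0.03427464 0.04984931]
```

View pics/c9.png

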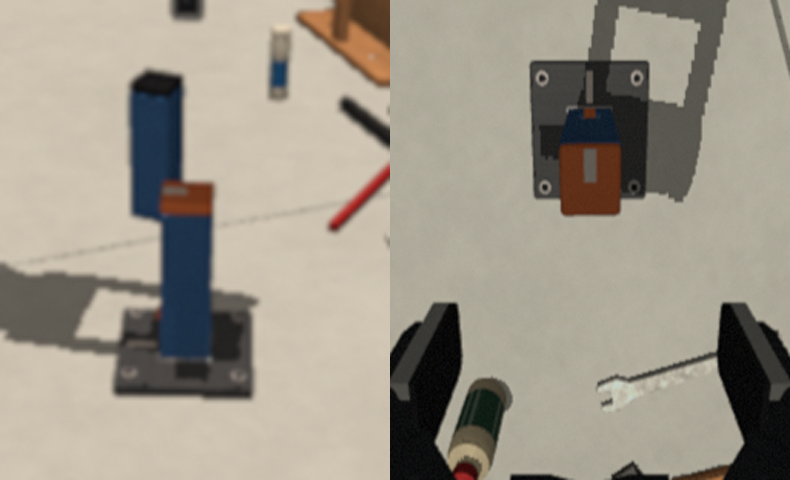

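The tube is home: cap top at 0.1516 m against 0.152 expected, yaw 0.3°, and the button stands about 8.5 mm or more proud. The black-capped tube is standing where it was.

```bash
python3 -c "
from station import manip
print(manip.sign_off())"
```

```text
the job is handed in; nothing more can be done
None
```

The blue orange-capped tube is on the post, slot on the button's side, fully home on the plate and released. I handed the job in at about 12.8 s of the 38 s allowed; no verdict is reported.

**How it went:** I gripped the tube about 115 mm up and lowered it over the post. The button went in on the way and popped out through the slot at the bottom. A last press gave 27 N with no further travel, so it is seated.

**Last checks after release:**
- **Tube height:** the cap top measured 0.1516 m, against 0.152 m expected.
- **Tube position:** the axis is within about 1.5 mm of the measured post axis, and yaw is about 0.3°.
- **Button:** it stands about 8.5 mm proud, against 9 mm fully out; the difference is within the camera error.
- **Black-capped tube:** it stands upright where it was, judged by eye from the side picture rather than measured.
- **Red look-alike:** I did not touch it. The last pictures I took of it, before the carry, show it standing.
- **Robot:** the gripper is open and clear, about 18 cm above the grasp height.

**Disagreements:** the top and wrist cameras differed by about 2 mm on positions, within the stated calibration. I used the wrist view for both tube and post so the error cancelled. No check failed.

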